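# Load the spice caddy by colour

### The job

Get the cook's spice caddy ready for service: stand each of the four steel shakers upright in the white caddy, on the mat of the same colour as its lid. Leave the two copper shakers, which belong to the pastry section, standing where they are.

Things in the scene. Friction and masses are not known exactly. Their poses are not given: they have to be found in the camera images.
- steel_red_c (a point): centre (46 mm above the underside) of the loose, upright, pale silver steel spice shaker with a red lid. Round about z: body 52 mm in diameter, straight-sided up to 70 mm, then a shoulder and a red lid 36 mm in diameter; 92 mm tall, 0.15 to 0.31 kg. The six shakers start at least 95 mm apart, centre to centre; low clutter (under 40 mm) stands between some.
- steel_green_c (a point): centre (46 mm above the underside) of the loose, upright, pale silver steel spice shaker with a green lid. Round about z: body 52 mm in diameter, straight-sided up to 70 mm, then a shoulder and a green lid 36 mm in diameter; 92 mm tall, 0.15 to 0.31 kg. The six shakers start at least 95 mm apart, centre to centre; low clutter (under 40 mm) stands between some.
- steel_yellow_c (a point): centre (46 mm above the underside) of the loose, upright, pale silver steel spice shaker with a yellow lid. Round about z: body 52 mm in diameter, straight-sided up to 70 mm, then a shoulder and a yellow lid 36 mm in diameter; 92 mm tall, 0.15 to 0.31 kg. The six shakers start at least 95 mm apart, centre to centre; low clutter (under 40 mm) stands between some.
- steel_blue_c (a point): centre (46 mm above the underside) of the loose, upright, pale silver steel spice shaker with a blue lid. Round about z: body 52 mm in diameter, straight-sided up to 70 mm, then a shoulder and a blue lid 36 mm in diameter; 92 mm tall, 0.15 to 0.31 kg. The six shakers start at least 95 mm apart, centre to centre; low clutter (under 40 mm) stands between some.
- copper_blue_c (a point): centre (46 mm above the underside) of the copper shaker with a blue lid: same shape and size as the steel ones, but its body and shoulder are copper-coloured. It does not belong in the caddy.
- copper_green_c (a point): centre (46 mm above the underside) of the copper shaker with a green lid: same shape and size as the steel ones, but its body and shoulder are copper-coloured. It does not belong in the caddy.
- mat_red: red square mat, 78 x 78 x 3 mm, fixed as the floor of one bay of the fixed white caddy. Origin at the centre of its underside, x and y along the bay's walls. The caddy is 192 mm square with 2 x 2 bays, each 80 mm square, centres 96 mm apart, 16 mm dividers; mat tops are 7 mm and all wall tops 28 mm above the counter. Colours change bays from start to start.
- mat_green: green square mat, 78 x 78 x 3 mm, fixed as the floor of one bay of the fixed white caddy. Origin at the centre of its underside, x and y along the bay's walls. The caddy is 192 mm square with 2 x 2 bays, each 80 mm square, centres 96 mm apart, 16 mm dividers; mat tops are 7 mm and all wall tops 28 mm above the counter. Colours change bays from start to start.
- mat_yellow: yellow square mat, 78 x 78 x 3 mm, fixed as the floor of one bay of the fixed white caddy. Origin at the centre of its underside, x and y along the bay's walls. The caddy is 192 mm square with 2 x 2 bays, each 80 mm square, centres 96 mm apart, 16 mm dividers; mat tops are 7 mm and all wall tops 28 mm above the counter. Colours change bays from start to start.
- mat_blue: blue square mat, 78 x 78 x 3 mm, fixed as the floor of one bay of the fixed white caddy. Origin at the centre of its underside, x and y along the bay's walls. The caddy is 192 mm square with 2 x 2 bays, each 80 mm square, centres 96 mm apart, 16 mm dividers; mat tops are 7 mm and all wall tops 28 mm above the counter. Colours change bays from start to start.

How it is judged:
By the outcome, as a careful person would: the job done as asked, in the order asked, and still so for the second after the job is handed in, with the robot touching nothing.
It also fails if it takes over 109 s, if anything falls off the work surface, if the arm or the gripper's body presses on something with over 40 N, if the wrist force passes 120 N, or if a joint passes its speed limit or range.

### The arm

A 7-joint arm with a two-finger parallel gripper is mounted at the origin on the work surface. World frame = base frame: x ahead of the robot, y to its left, z up, the work surface at z = 0. Lengths are in m, angles in rad, forces in N, time in s.
With the tool pointing down it reaches from about 0.4 to 0.875 m from the base axis. Payload 19.3 kg.
Tool frame: the origin (TCP) lies at the very end of the fingers, on their centre line; the grasp point (between the pads) lies 19 mm behind it; z points along the fingers, y is the line along which they close (so a half turn about z gives the same grasp; the last joint's range is limited). The gripper opens to 85 mm and grips with 20 to 120 N. Pads are 22 mm wide; open, the fingers measure 114 mm over their backs; the gripper's body (76 mm by 85 mm) begins 54 mm behind the grasp point. The pads swing forward as they close: fully open they stand 13 mm farther back than shut.
Start: joints at [1.113, 0.521, -0.036, 1.599, 0.021, 1.021, -0.113], TCP at [0.236, -0.579, 0.231] pointing down, gripper open.
Joint ranges: [-2.91, 2.91], [-0.3, 2.13], [-1.5, 1.42], [0.17, 2.43], [-1.26, 4.41], [0.16, 1.93], [-2.52, 2.52]. Speed limits (rad/s): [1.89, 1.89, 2.39, 2.39, 3.01, 3.01, 3.01].

### API

Orientations are given as [roll, pitch, yaw] about the fixed x, y, z axes, in that order (R = Rz(yaw) Ry(pitch) Rx(roll)).
In Python, from workcell import bot gives the robot as it stands. The module is installed in compiled form; this text tells all that it offers.
- The arm moves only by the tool apply_moves, never from a script. Its arguments are lists of equal length, an entry for each row: "claw": the finger opening in m, from 0 to 0.0854; "xyz": the shift along the tool's x, y, z in m, a list of three; "twist": the turn, a rotation vector about the tool's x, y, z in rad, a list of three. A call has 1 to 20 rows; each row shifts and turns the commanded pose from where the row before left it, along the tool's axes as they then stand; what a row does not reach is not made up. A row lasts 1/10 s, in which the tool goes at most 50 mm and 8.59 degrees, less where a joint would pass 70% of its speed; a pose out of reach is approached as far as the arm can. A call with a gripper value outside its range is refused whole. The fingers move at their own pace and stop on an object; "force" is the grip in N (left out, the last holds). Time passes only in rows, so rows that do not move let the fingers close. It gives the time, the measured TCP pose, the force, the opening and the grip force at its end, in the units of the state.
- bot.observe(): the state, without advancing time (a new reading comes with each control period).
- bot.grab_frame(name): name is "scene" or "top" or "wrist"; returns a dict with "img" (420x560x3 uint8, red, green, blue), "vfov" (degrees; the focal length in pixels is half the picture's height over the tangent of half this angle, whatever the lens; pixels are square), "cx", "cy" (the principal point, pixels), "view" (4x4, takes a point from world to camera coordinates). Camera axes: x right, y up, looking along -z (the intrinsics and any distortion apply to the point x, -y, -z); pixel columns grow to the right and rows downward; lengths in m; the calibration is good to about 2 mm. A picture is of the moment at which its call begins. There is no depth.
- bot.job_done(): hands the job in; it is judged then, once.
Trained networks look in the newest picture that a camera, given by its name, has taken for a name from the list of things; names that differ only in an ending like _2 or _b are one class to them, and where a whole thing is asked for, a point or a joint stands for the part that bears it (a point fixed in the world has none). Each returns a list of dicts, best first, with "score" (0 to 1); they miss things now and then, are a little off and sometimes report something else, mostly with a low value. They report only what shows in the picture. A call takes as long as a camera call.
- bot.find_in(camera, query): "position" ([x, y, z] in m, in world coordinates, good to about 4 mm: the middle of the surface that is visible of it).
The state is a dict: "clock": time; "qpos": joint angles; "qd": joint speeds; "joint_efforts": joint torques, N m; "position": TCP position; "tool_rot": TCP orientation; "force": force on the tool from outside, world axes, zero at the start; "moment": the same for the moment, N m; "grip_width": finger opening in m; "finger_force": force on a finger pad.
Only numpy, scipy, OpenCV 4.12 (cv2) and the standard library are available. Lean on these libraries where they do the work, as an engineer would, in place of code of your own. Each camera call takes 0.05 s, during which the arm holds its last target. There are 200 camera calls.

## Working session

There is one attempt and no reset: what is moved stays moved. The work goes in short steps, Python scripts to look and compute and a tool call to move; the robot and the scene stay as the last step left them, time stands still between calls to the robot, and variables do not carry over. Pictures are saved under pics/ and viewed, at most 14 in all, crops included, and the job is handed in when it is done.

Besides the shell and the picture viewer there is one more tool, called after "Emit:" as a command line: name --argument value ..., lists and objects as JSON in quotes. apply_moves: Moves the arm, as the interface text tells. Its arguments: {"type":"object","properties":{"claw":{"type":"array"},"xyz":{"type":"array"},"twist":{"type":"array"},"force":{"type":"number"}},"required":["claw","xyz","twist"]}

```bash
mkdir -p pics
cat > h.py <<'E'
import numpy as np, cv2
from workcell import bot
names=["steel_red_c","steel_green_c","steel_yellow_c","steel_blue_c","copper_blue_c","copper_green_c","mat_red","mat_green","mat_yellow","mat_blue"]
def snap(cam,fn):
    f=bot.grab_frame(cam); cv2.imwrite("pics/"+fn,f["img"][:,:,::-1]); return f
E
python3 - <<'E'
from h import *
s=bot.observe(); print({k:np.round(v,3) for k,v in s.items()})
for c in ["top","scene"]:
    f=snap(c,c+"0.png"); print(c,f["vfov"],f["cx"],f["cy"],np.round(f["view"],3).tolist(),[k for k in f])
    for n in names:
        print(n,[(round(d["score"],2),np.round(d["position"],3).tolist()) for d in bot.find_in(c,n)[:3]])
E
```

```text
{'clock': np.float64(0.0), 'qpos': array([ 1.113,  0.522, -0.036,  1.6  ,  0.021,  1.021, -0.113]), 'qd': array([ 0.001, -0.001,  0.001,  0.001,  0.002, -0.001, -0.001]), 'joint_efforts': array([-1.0000e-03, -9.2707e+01,  1.9800e+00, -3.6992e+01,  1.8000e-02,
        8.0000e-03,  0.0000e+00]), 'position': array([ 0.236, -0.578,  0.231]), 'tool_rot': array([-3.14 ,  0.   ,  0.388]), 'force': array([-0.27 , -0.173,  0.386]), 'moment': array([ 0.069, -0.003, -0.02 ]), 'finger_force': np.float64(0.0), 'grip_width': np.float64(0.085)}
top 52.19536970001291 279.9189275101896 202.83762986723957 [[0.005, -1.0, 0.03, -0.022], [0.989, 0.009, 0.147, -0.531], [-0.148, 0.028, 0.989, -0.917], [0.0, 0.0, 0.0, 1.0]] ['img', 'vfov', 'cx', 'cy', 'view']
steel_red_c []
steel_green_c [(0.58, [0.581, -0.317, 0.074])]
steel_yellow_c [(0.89, [0.446, -0.311, 0.071])]
steel_blue_c [(0.61, [0.444, -0.035, 0.073])]
copper_blue_c [(0.68, [0.589, -0.169, 0.068])]
copper_green_c [(0.66, [0.607, -0.042, 0.072])]
mat_red [(0.86, [0.566, 0.209, 0.005])]
mat_green [(0.76, [0.478, 0.207, 0.009])]
mat_yellow [(0.85, [0
[... 290 characters left out ...]
0.0, 1.0]] ['img', 'vfov', 'cx', 'cy', 'view']
steel_red_c [(0.76, [0.471, -0.161, 0.058]), (0.24, [0.459, -0.028, 0.058])]
steel_green_c [(0.8, [0.603, -0.308, 0.055])]
steel_yellow_c [(0.68, [0.464, -0.308, 0.059])]
steel_blue_c [(0.8, [0.462, -0.028, 0.06]), (0.7, [0.561, 0.21, 0.006])]
copper_blue_c [(0.71, [0.607, -0.165, 0.059]), (0.35, [0.563, 0.209, 0.006]), (0.26, [0.554, 0.307, 0.012])]
copper_green_c [(0.79, [0.626, -0.034, 0.06]), (0.74, [0.61, -0.165, 0.058])]
mat_red [(0.79, [0.562, 0.21, 0.006])]
mat_green [(0.69, [0.464, 0.195, 0.008])]
mat_yellow [(0.65, [0.461, -0.031, 0.06]), (0.6, [0.552, 0.304, 0.015]), (0.55, [0.56, 0.211, 0.008])]
mat_blue [(0.72, [0.455, 0.3, 0.008])]
```

View pics/top0.png

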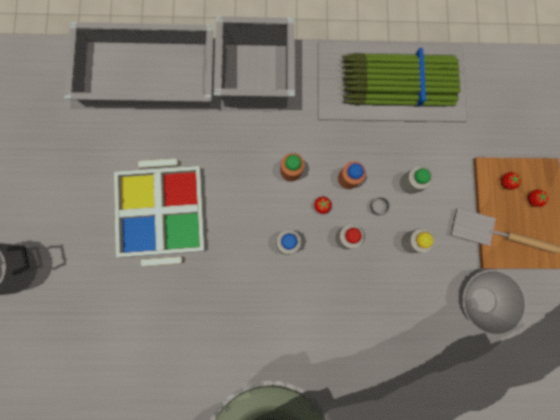

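View pics/scene0.png

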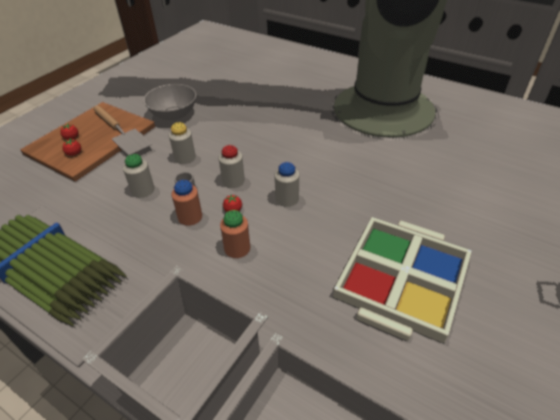

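The top view shows the caddy at about (160,212): yellow top-left, red top-right, blue bottom-left, green bottom-right. The steel lids are red (353,236), green (422,177), yellow (425,240) and blue (289,242). The copper shakers are at (292,165) and (354,174). The scene view agrees. I'll refine these from the lid and mat blobs.

```bash
cat >> h.py <<'E'
HUE={"red":(0,6),"green":(50,75),"yellow":(22,34),"blue":(105,125)}
def mask(img,col):
    h=cv2.cvtColor(img,cv2.COLOR_RGB2HSV); a,b=HUE[col]
    m=cv2.inRange(h,(a,150,90),(b,255,255))
    if col=="red": m|=cv2.inRange(h,(174,150,90),(180,255,255))
    return m
def ray(f,u,v,z):
    F=f["img"].shape[0]/2/np.tan(np.radians(f["vfov"]/2)); V=f["view"];R=V[:3,:3];t=V[:3,3]
    d=R.T@np.array([(u-f["cx"])/F,-(v-f["cy"])/F,-1]); c=-R.T@t
    return c+d*(z-c[2])/d[2]
def blobs(f,col,amin=40):
    n,l,s,c=cv2.connectedComponentsWithStats(mask(f["img"],col))
    return [(s[i,4],c[i],l==i) for i in range(1,n) if s[i,4]>=amin]
E
python3 - <<'E'
from h import *
for cam in ["top","scene"]:
    f=bot.grab_frame(cam)
    for col in HUE:
        for a,c,m in blobs(f,col):
            big=a>600
            r=cv2.minAreaRect(np.argwhere(m)[:,::-1].astype(np.float32)) 
            if big:
                P=[ray(f,*p,0.007)[:2] for p in cv2.boxPoints(r)]; e=P[1]-P[0]
                print(cam,col,a,c.round(1),"mat",ray(f,*c,.007).round(4)[:2],"boxc",ray(f,*r[0],.007).round(4)[:2],"yaw",round(np.degrees(np.arctan2(e[1],e[0]))%90,1),"len",round(np.hypot(*e),3))
            else: print(cam,col,a,c.round(1),"z.087",ray(f,*c,.087).round(4)[:2])
E
```

```text
top red 988 [179.7 188.5] mat [0.5672 0.2125] boxc [0.5674 0.2125] yaw 4.6 len 0.073
top red 167 [508.2 181.3] z.087 [ 0.5761 -0.5119]
top red 174 [535.5 198.5] z.087 [ 0.5389 -0.569 ]
top red 130 [321.8 205.5] z.087 [ 0.5193 -0.1055]
top red 174 [352.9 235.1] z.087 [ 0.4568 -0.1707]
top green 98 [292.6 162.9] z.087 [ 0.6113 -0.0433]
top green 124 [421.9 175.9] z.087 [ 0.5859 -0.323 ]
top yellow 973 [137.  191.4] mat [0.5593 0.3093] boxc [0.5593 0.3094] yaw 2.8 len 0.071
top yellow 187 [424.4 239.7] z.087 [ 0.4482 -0.3223]
top blue 205 [421.6  76. ] z.087 [ 0.8144 -0.3324]
top blue 146 [355.1 170.9] z.087 [ 0.5952 -0.1782]
top blue 988 [138.4 233.9] mat [0.462  0.3012] boxc [0.4619 0.301 ] yaw 4.4 len 0.07
top blue 158 [288.7 241.2] z.087 [ 0.4431 -0.0352]
scene red 145 [ 68.9 131.3] z.087 [ 0.5907 -0.5322]
scene red 166 [ 71.5 146.9] z.087 [ 0.6269 -0.4772]
scene red 120 [229.4 150.9] z.087 [ 0.4608 -0.172 ]
scene red 158 [232.2 204.1] z.087 [ 0.5889 -0.0678]
scene red 1202 [369.4 282.6] mat [0.5607 0.2058] boxc [0.5601 0.2048] yaw 8.8 len 0.064
scene yellow 1207 [423.7 304. ] mat [0.5533 0.3021] boxc [0.5534 0.303 ] yaw 4.9 len 0.058
scene blue 111 [286.6 168.6] z.087 [ 0.4486 -0.0363]
scene blue 139 [182.9 186.6] z.087 [ 0.5993 -0.1797]
scene blue 190 [ 26.8 245.8] z.087 [ 0.8538 -0.3067]
scene blue 941 [437.5 263.3] mat [0.4557 0.2942] boxc [0.4556 0.2943] yaw 6.0 len 0.056
```

Emit:
apply_moves --claw '[0.085, 0.085, 0.085, 0.085, 0.085, 0.085, 0.085, 0.085, 0.085, 0.085, 0.085, 0.085, 0.085, 0.085]' --xyz '[[0, 0, 0], [0, 0, 0], [0, 0, 0], [0.0224, -0.033, -0.004], [0.0224, -0.033, -0.004], [0.0224, -0.033, -0.004], [0.0224, -0.033, -0.004], [0.0224, -0.033, -0.004], [0.0224, -0.033, -0.004], [0.0224, -0.033, -0.004], [0.0224, -0.033, -0.004], [0.0224, -0.033, -0.004], [0.0224, -0.033, -0.004], [0, 0, 0]]' --twist '[[0, 0, 0.129], [0, 0, 0.129], [0, 0, 0.13], [0, 0, 0], [0, 0, 0], [0, 0, 0], [0, 0, 0], [0, 0, 0], [0, 0, 0], [0, 0, 0], [0, 0, 0], [0, 0, 0], [0, 0, 0], [0, 0, 0]]'

```text
clock: 2.6
position: [0.4634, -0.2441, 0.2718]
tool_rot: [-3.14, -0.002, 0.006]
force: [-0.3, -1.7, 0.5]
grip_width: 0.085
finger_force: 0.0
```

Run:
```python
from h import *
f=snap("wrist","w1.png"); print(f["vfov"],f["cx"],f["cy"],np.round(f["view"],3).tolist())
for col in HUE:
    for a,c,m in blobs(f,col): print(col,a,c.round(1),ray(f,*c,.09).round(4)[:2])
for n in names[:6]:
    print(n,[(round(d["score"],2),np.round(d["position"],3).tolist()) for d in bot.find_in("wrist",n)[:2]])
```

```text
59.32918511094166 278.72042883868045 213.94687256813472 [[0.006, -1.0, -0.001, -0.247], [0.948, 0.006, -0.319, -0.383], [0.319, 0.0, 0.948, -0.567], [0.0, 0.0, 0.0, 1.0]]
red 1065 [158.3 101.8] [ 0.535  -0.1422]
red 1081 [201.5 189. ] [ 0.4595 -0.1739]
green 611 [29.6  8.3] [ 0.6045 -0.0484]
green 1444 [381.2  35.3] [ 0.5869 -0.325 ]
yellow 1089 [365.2 198.5] [ 0.4515 -0.3232]
blue 1539 [201.   21.6] [ 0.5959 -0.1819]
blue 1003 [ 56.4 201.9] [ 0.4464 -0.0399]
steel_red_c [(0.79, [0.468, -0.176, 0.074])]
steel_green_c [(0.83, [0.582, -0.318, 0.077])]
steel_yellow_c [(0.9, [0.459, -0.319, 0.07])]
steel_blue_c [(0.62, [0.455, -0.052, 0.072])]
copper_blue_c [(0.84, [0.592, -0.182, 0.077])]
copper_green_c [(0.73, [0.601, -0.066, 0.071])]
```

View pics/w1.png

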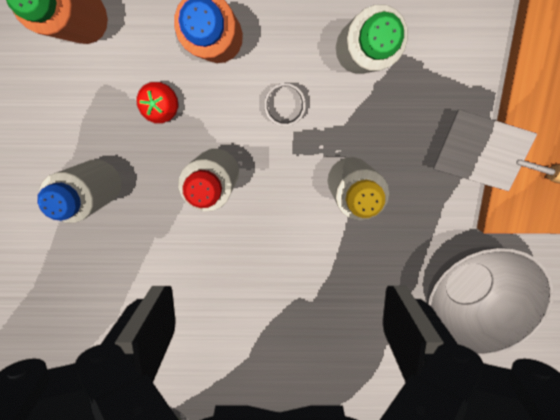

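The wrist view shows the steel lids clearly: red (201,189), yellow (365,198), green (381,35) and blue (56,202). They match the other cameras to within about 3 mm. Yellow goes first.

Emit:
apply_moves --claw '[0.085, 0.085, 0.085, 0.085, 0.085, 0.085, 0.085, 0.085, 0.085, 0.04, 0.04, 0.04, 0.04, 0.04, 0.04]' --xyz '[[-0.006, 0.0395, 0.02], [-0.006, 0.0395, 0.02], [0, 0, 0.035], [0, 0, 0.035], [0, 0, 0.035], [0, 0, 0.035], [0, 0, 0.035], [0, 0, 0.023], [0, 0, 0], [0, 0, 0], [0, 0, 0], [0, 0, 0], [0, 0, 0], [0, 0, 0], [0, 0, 0]]' --twist '[[0, 0, 0], [0, 0, 0], [0, 0, 0], [0, 0, 0], [0, 0, 0], [0, 0, 0], [0, 0, 0], [0, 0, 0], [0, 0, 0], [0, 0, 0], [0, 0, 0], [0, 0, 0], [0, 0, 0], [0, 0, 0], [0, 0, 0]]' --force 50

```text
clock: 4.45
position: [0.449, -0.3282, 0.035]
tool_rot: [3.14, -0.002, -0.0]
force: [-1.5, 1.4, 9.2]
grip_width: 0.0505
finger_force: 51.2
```

Emit:
apply_moves --claw '[0.04, 0.04, 0.04, 0.04, 0.04, 0.04, 0.04, 0.04, 0.04, 0.04, 0.04, 0.04, 0.04, 0.04, 0.04, 0.04, 0.04, 0.04, 0.04, 0.04]' --xyz '[[0, 0, -0.03], [0, 0, -0.045], [0, 0, -0.045], [0, 0, -0.045], [0.003, -0.04, -0.015], [0.003, -0.04, -0.015], [0.003, -0.04, -0.015], [0.003, -0.04, 0], [0.003, -0.04, 0], [0.003, -0.04, 0], [0.003, -0.04, 0], [0.003, -0.04, 0], [0.003, -0.04, 0], [0.003, -0.04, 0], [0.003, -0.04, 0], [0.003, -0.04, 0], [0.003, -0.04, 0], [0.003, -0.04, 0], [0, 0, 0], [0, 0, 0]]' --twist '[[0, 0, 0], [0, 0, 0], [0, 0, 0], [0, 0, 0], [0, 0, 0], [0, 0, 0], [0, 0, 0], [0, 0, 0], [0, 0, 0], [0, 0, 0], [0, 0, 0], [0, 0, 0], [0, 0, 0], [0, 0, 0], [0, 0, 0], [0, 0, 0], [0, 0, 0], [0, 0, 0], [0, 0, 0], [0, 0, 0]]'

```text
clock: 6.45
position: [0.4903, 0.2328, 0.2439]
tool_rot: [-3.142, -0.001, 0.001]
force: [-0.2, -1.0, -3.3]
grip_width: 0.0506
finger_force: 53.5
```

```bash
cat > m.py <<'E'
from h import *
import sys
f=snap("wrist",sys.argv[1])
for col in HUE:
    for a,c,m in blobs(f,col,800): print(col,a,c.round(1),ray(f,*c,.007).round(4)[:2],"lid",ray(f,*c,.09).round(4)[:2])
s=bot.observe();print(s["position"],s["tool_rot"],s["grip_width"])
for n in names[6:]:
    print(n,[(round(d["score"],2),np.round(d["position"],3).tolist()) for d in bot.find_in("wrist",n)[:2]])
E
python3 m.py w2.png
```

```text
red 6651 [303.3  94. ] [0.5678 0.2087] lid [0.5688 0.2139]
green 4176 [310.4 187.2] [0.4739 0.1991] lid [0.4955 0.2064]
yellow 6373 [205.6 102.4] [0.56   0.3048] lid [0.5627 0.289 ]
yellow 9179 [278.8 357.9] [0.2538 0.2324] lid [0.3236 0.2325]
blue 4363 [218.4 196.2] [0.464  0.2971] lid [0.4877 0.283 ]
[0.49051265 0.23180326 0.24390192] [ 3.14130536e+00 -7.67582298e-04 -3.53813175e-04] 0.05036383608024283
mat_red [(0.67, [0.569, 0.208, 0.008])]
mat_green [(0.88, [0.479, 0.198, 0.01])]
mat_yellow [(0.79, [0.559, 0.305, 0.005])]
mat_blue [(0.66, [0.468, 0.296, 0.006])]
```

View pics/w2.png

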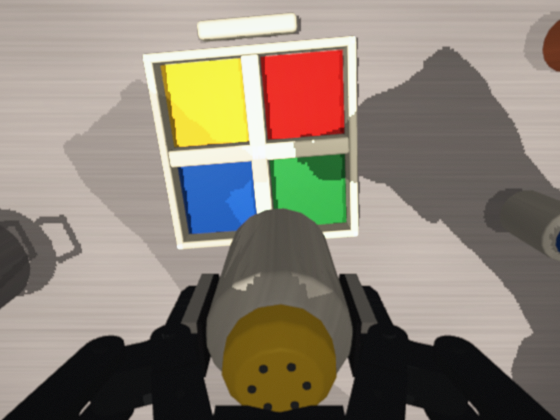

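The wrist view shows the shaker held straight, and the bays clear: yellow (205,100), red (303,94), blue (218,196), green (310,187).

Emit:
apply_moves --claw '[0.04, 0.04, 0.04, 0.04, 0.04, 0.04, 0.04, 0.04, 0.04]' --xyz '[[0.033, -0.037, 0], [0.033, -0.037, 0], [0, 0, 0.03], [0, 0, 0.035], [0, 0, 0.035], [0, 0, 0.035], [0, 0, 0.03], [0, 0, 0.02], [0, 0, 0]]' --twist '[[0, 0, 0], [0, 0, 0], [0, 0, 0], [0, 0, 0], [0, 0, 0], [0, 0, 0], [0, 0, 0], [0, 0, 0], [0, 0, 0]]'

```text
clock: 7.6
position: [0.5554, 0.3048, 0.0558]
tool_rot: [3.139, 0.004, -0.001]
force: [0.1, -0.3, -2.3]
grip_width: 0.0504
finger_force: 53.4
```

Emit:
apply_moves --claw '[0.04, 0.04, 0.04, 0.066, 0.066, 0.066, 0.066, 0.066, 0.066, 0.066, 0.066, 0.066]' --xyz '[[0, 0, 0.007], [0, 0, 0.006], [0, 0, 0], [0, 0, 0], [0, 0, 0], [0, 0, 0], [0, 0, -0.02], [0, 0, -0.04], [0, 0, -0.04], [0, 0, -0.04], [-0.02, 0, -0.03], [0, 0, 0]]' --twist '[[0, 0, 0], [0, 0, 0], [0, 0, 0], [0, 0, 0], [0, 0, 0], [0, 0, 0], [0, 0, 0], [0, 0, 0], [0, 0, 0], [0, 0, 0], [0, 0, 0], [0, 0, 0]]'

```text
clock: 8.8
position: [0.5364, 0.3078, 0.2199]
tool_rot: [-3.138, -0.005, 0.001]
force: [-0.4, 0.8, 0.1]
grip_width: 0.0659
finger_force: 0.0
```

```bash
python3 m.py w3.png
```

```text
red 6220 [383.1 146.1] [0.5678 0.2086] lid [0.5795 0.2316]
green 4382 [383.2 241.8] [0.4687 0.1996] lid [0.5035 0.2247]
yellow 3015 [285.2 140.8] [0.5727 0.3023] lid [0.5832 0.3034]
yellow 1580 [281.5 175.7] [0.5387 0.3057] lid [0.5572 0.306 ]
blue 4418 [291.4 248.3] [0.4612 0.2952] lid [0.4978 0.2979]
[0.5366067  0.30708233 0.21765226] [-3.13958088e+00 -3.10542371e-03  5.65139165e-04] 0.06585352492152573
mat_red [(0.65, [0.569, 0.206, 0.009])]
mat_green [(0.69, [0.471, 0.199, 0.008])]
mat_yellow [(0.59, [0.578, 0.299, 0.007])]
mat_blue [(0.89, [0.465, 0.293, 0.006])]
```

View pics/w3.png

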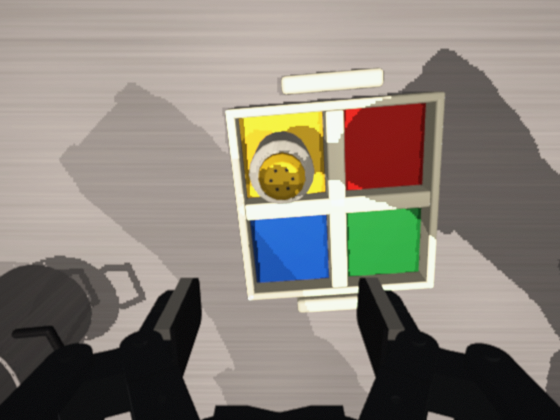

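The yellow shaker stands upright on the yellow mat, with its lid at (281,175). Red is next.

Emit:
apply_moves --claw '[0.085, 0.085, 0.085, 0.085, 0.085, 0.085, 0.085, 0.085, 0.085, 0.085, 0.085, 0.085, 0.085, 0.085, 0.085, 0.085, 0.085]' --xyz '[[-0.0065, 0.04, 0], [-0.0065, 0.04, 0], [-0.0065, 0.04, 0], [-0.0065, 0.04, 0], [-0.0065, 0.04, 0], [-0.0065, 0.04, 0], [-0.0065, 0.04, 0], [-0.0065, 0.04, 0], [-0.0065, 0.04, 0], [-0.0065, 0.04, 0], [-0.0065, 0.04, 0], [-0.0065, 0.04, 0], [0, 0, 0], [0, 0, 0.03], [0, 0, 0.04], [0, 0, 0.01], [0, 0, 0]]' --twist '[[0, 0, 0], [0, 0, 0], [0, 0, 0], [0, 0, 0], [0, 0, 0], [0, 0, 0], [0, 0, 0], [0, 0, 0], [0, 0, 0], [0, 0, 0], [0, 0, 0], [0, 0, 0], [0, 0, 0], [0, 0, 0], [0, 0, 0], [0, 0, 0], [0, 0, 0]]'

```text
clock: 10.75
position: [0.4576, -0.1733, 0.134]
tool_rot: [-3.14, 0.004, -0.0]
force: [1.3, -0.6, 0.5]
grip_width: 0.0852
finger_force: 0.0
```

Emit:
apply_moves --claw '[0.085, 0.085, 0.085, 0.085, 0.04, 0.04, 0.04, 0.04, 0.04, 0.04]' --xyz '[[0, 0, 0.035], [0, 0, 0.04], [0, 0, 0.024], [0, 0, 0], [0, 0, 0], [0, 0, 0], [0, 0, 0], [0, 0, 0], [0, 0, 0], [0, 0, 0]]' --twist '[[0, 0, 0], [0, 0, 0], [0, 0, 0], [0, 0, 0], [0, 0, 0], [0, 0, 0], [0, 0, 0], [0, 0, 0], [0, 0, 0], [0, 0, 0]]' --force 50

```text
clock: 11.75
position: [0.4596, -0.1739, 0.0384]
tool_rot: [3.141, -0.003, -0.0]
force: [-2.1, 2.1, 18.5]
grip_width: 0.0508
finger_force: 48.7
```

Emit:
apply_moves --claw '[0.04, 0.04, 0.04, 0.04, 0.04, 0.04, 0.04, 0.04, 0.04, 0.04, 0.04, 0.04, 0.04, 0.04, 0.04, 0.04, 0.04]' --xyz '[[0, 0, -0.03], [0, 0, -0.045], [0, 0, -0.045], [0, 0, -0.045], [0.0105, -0.038, -0.01], [0.0105, -0.038, -0.01], [0.0105, -0.038, 0], [0.0105, -0.038, 0], [0.0105, -0.038, 0], [0.0105, -0.038, 0], [0.0105, -0.038, 0], [0.0105, -0.038, 0], [0.0105, -0.038, 0], [0.0105, -0.038, 0], [0, 0, 0], [0, 0, 0.03], [0, 0, 0]]' --twist '[[0, 0, 0], [0, 0, 0], [0, 0, 0], [0, 0, 0], [0, 0, 0], [0, 0, 0], [0, 0, 0], [0, 0, 0], [0, 0, 0], [0, 0, 0], [0, 0, 0], [0, 0, 0], [0, 0, 0], [0, 0, 0], [0, 0, 0], [0, 0, 0], [0, 0, 0]]'

```text
clock: 13.45
position: [0.562, 0.2056, 0.1897]
tool_rot: [3.14, 0.003, 0.0]
force: [-0.5, -0.2, -2.4]
grip_width: 0.0508
finger_force: 53.9
```

Emit:
apply_moves --claw '[0.04, 0.04, 0.04, 0.04, 0.04, 0.04, 0.04]' --xyz '[[0.003, -0.002, 0.03], [0, 0, 0.035], [0, 0, 0.035], [0, 0, 0.022], [0, 0, 0.012], [0, 0, 0.008], [0, 0, 0]]' --twist '[[0, 0, 0], [0, 0, 0], [0, 0, 0], [0, 0, 0], [0, 0, 0], [0, 0, 0], [0, 0, 0]]'

```text
clock: 14.15
position: [0.5667, 0.2083, 0.0497]
tool_rot: [3.142, -0.0, -0.0]
force: [-0.3, 0.8, -3.2]
grip_width: 0.0507
finger_force: 53.9
```

Emit:
apply_moves --claw '[0.04, 0.04, 0.066, 0.066, 0.066, 0.066, 0.066, 0.066, 0.066, 0.066, 0.066]' --xyz '[[0, 0, 0.006], [0, 0, 0], [0, 0, 0], [0, 0, 0], [0, 0, 0], [0, 0, -0.02], [0, 0, -0.04], [0, 0, -0.04], [0, 0, -0.04], [-0.03, 0, -0.03], [0, 0, 0]]' --twist '[[0, 0, 0], [0, 0, 0], [0, 0, 0], [0, 0, 0], [0, 0, 0], [0, 0, 0], [0, 0, 0], [0, 0, 0], [0, 0, 0], [0, 0, 0], [0, 0, 0]]'

```text
clock: 15.25
position: [0.5357, 0.2094, 0.2175]
tool_rot: [-3.139, -0.004, 0.001]
force: [1.0, -0.3, -0.1]
grip_width: 0.0657
finger_force: 0.0
```

```bash
python3 m.py w4.png
```

```text
red 2955 [280.6 131.5] [0.5809 0.208 ] lid [0.5894 0.2082]
red 1620 [280.1 163.3] [0.5508 0.2083] lid [0.5664 0.2085]
green 4621 [287.7 241.4] [0.4692 0.2004] lid [0.504  0.2024]
yellow 2853 [187.7 142.9] [0.5702 0.2961] lid [0.5813 0.2756]
yellow 1775 [149.7 175.5] [0.5386 0.3357] lid [0.5571 0.3059]
blue 4234 [195.6 247.8] [0.4619 0.2964] lid [0.4984 0.2758]
[0.53638737 0.20882327 0.21550712] [-3.14036324e+00 -3.10420663e-03  4.78271259e-04] 0.06617550857569242
mat_red [(0.89, [0.588, 0.205, 0.011])]
mat_green [(0.95, [0.469, 0.202, 0.008])]
mat_yellow [(0.58, [0.578, 0.285, 0.001])]
mat_blue [(0.6, [0.466, 0.292, 0.008])]
```

View pics/w4.png

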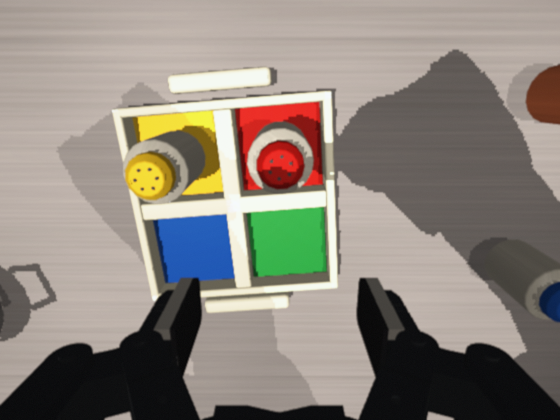

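Red and yellow both stand properly. Green is next.

Emit:
apply_moves --claw '[0.085, 0.085, 0.085, 0.085, 0.085, 0.085, 0.085, 0.085, 0.085, 0.085, 0.085, 0.085, 0.085, 0.085, 0.085, 0.085, 0.085, 0.085]' --xyz '[[0.0039, 0.041, 0], [0.0039, 0.041, 0], [0.0039, 0.041, 0], [0.0039, 0.041, 0], [0.0039, 0.041, 0], [0.0039, 0.041, 0], [0.0039, 0.041, 0], [0.0039, 0.041, 0], [0.0039, 0.041, 0], [0.0039, 0.041, 0], [0.0039, 0.041, 0], [0.0039, 0.041, 0], [0.0039, 0.041, 0], [0, 0, 0], [0, 0, 0.03], [0, 0, 0.04], [0, 0, 0.01], [0, 0, 0]]' --twist '[[0, 0, 0], [0, 0, 0], [0, 0, 0], [0, 0, 0], [0, 0, 0], [0, 0, 0], [0, 0, 0], [0, 0, 0], [0, 0, 0], [0, 0, 0], [0, 0, 0], [0, 0, 0], [0, 0, 0], [0, 0, 0], [0, 0, 0], [0, 0, 0], [0, 0, 0], [0, 0, 0]]'

```text
clock: 17.3
position: [0.5863, -0.3242, 0.1314]
tool_rot: [-3.14, 0.003, -0.0]
force: [0.8, -0.4, -0.4]
grip_width: 0.0851
finger_force: 0.0
```

Emit:
apply_moves --claw '[0.085, 0.085, 0.085, 0.085, 0.04, 0.04, 0.04, 0.04, 0.04, 0.04]' --xyz '[[0, 0, 0.035], [0, 0, 0.037], [0, 0, 0.024], [0, 0, 0], [0, 0, 0], [0, 0, 0], [0, 0, 0], [0, 0, 0], [0, 0, 0], [0, 0, 0]]' --twist '[[0, 0, 0], [0, 0, 0], [0, 0, 0], [0, 0, 0], [0, 0, 0], [0, 0, 0], [0, 0, 0], [0, 0, 0], [0, 0, 0], [0, 0, 0]]' --force 50

```text
clock: 18.3
position: [0.5883, -0.3254, 0.0399]
tool_rot: [3.14, -0.003, -0.001]
force: [-0.9, -0.2, 12.2]
grip_width: 0.0507
finger_force: 50.2
```

Emit:
apply_moves --claw '[0.04, 0.04, 0.04, 0.04, 0.04, 0.04, 0.04, 0.04, 0.04, 0.04, 0.04, 0.04, 0.04, 0.04, 0.04, 0.04, 0.04, 0.04, 0.04, 0.04]' --xyz '[[0, 0, -0.03], [0, 0, -0.045], [0, 0, -0.045], [0, 0, -0.045], [-0.0092, -0.0405, -0.01], [-0.0092, -0.0405, -0.01], [-0.0092, -0.0405, 0], [-0.0092, -0.0405, 0], [-0.0092, -0.0405, 0], [-0.0092, -0.0405, 0], [-0.0092, -0.0405, 0], [-0.0092, -0.0405, 0], [-0.0092, -0.0405, 0], [-0.0092, -0.0405, 0], [-0.0092, -0.0405, 0], [-0.0092, -0.0405, 0], [-0.0092, -0.0405, 0], [0, 0, 0], [0, 0, 0.03], [0, 0, 0]]' --twist '[[0, 0, 0], [0, 0, 0], [0, 0, 0], [0, 0, 0], [0, 0, 0], [0, 0, 0], [0, 0, 0], [0, 0, 0], [0, 0, 0], [0, 0, 0], [0, 0, 0], [0, 0, 0], [0, 0, 0], [0, 0, 0], [0, 0, 0], [0, 0, 0], [0, 0, 0], [0, 0, 0], [0, 0, 0], [0, 0, 0]]'

```text
clock: 20.3
position: [0.4664, 0.2013, 0.191]
tool_rot: [3.14, 0.002, 0.0]
force: [0.2, -1.2, -2.9]
grip_width: 0.0505
finger_force: 53.9
```

Emit:
apply_moves --claw '[0.04, 0.04, 0.04, 0.04, 0.04, 0.04, 0.04, 0.04]' --xyz '[[0.002, 0, 0.03], [0, 0, 0.035], [0, 0, 0.035], [0, 0, 0.022], [0, 0, 0.012], [0, 0, 0.008], [0, 0, 0.004], [0, 0, 0]]' --twist '[[0, 0, 0], [0, 0, 0], [0, 0, 0], [0, 0, 0], [0, 0, 0], [0, 0, 0], [0, 0, 0], [0, 0, 0]]'

```text
clock: 21.1
position: [0.4703, 0.202, 0.0472]
tool_rot: [-3.141, -0.001, -0.001]
force: [0.6, -1.2, -3.5]
grip_width: 0.05
finger_force: 53.9
```

Emit:
apply_moves --claw '[0.04, 0.04, 0.066, 0.066, 0.066, 0.066, 0.066, 0.066, 0.066, 0.066, 0.066]' --xyz '[[0, 0, 0.003], [0, 0, 0], [0, 0, 0], [0, 0, 0], [0, 0, 0], [0, 0, -0.02], [0, 0, -0.04], [0, 0, -0.04], [0, 0, -0.04], [0, 0, -0.03], [0, 0, 0]]' --twist '[[0, 0, 0], [0, 0, 0], [0, 0, 0], [0, 0, 0], [0, 0, 0], [0, 0, 0], [0, 0, 0], [0, 0, 0], [0, 0, 0], [0, 0, 0], [0, 0, 0]]'

```text
clock: 22.2
position: [0.4712, 0.2026, 0.2172]
tool_rot: [-3.139, -0.006, -0.001]
force: [0.6, 0.8, -0.7]
grip_width: 0.0659
finger_force: 0.0
```

```bash
python3 m.py w5.png
```

```text
red 3647 [274.4  74.8] [0.5664 0.2067] lid [0.5631 0.2056]
red 2144 [270.1  71.1] [0.5696 0.2106] lid [0.5656 0.2085]
green 2019 [284.4 162. ] [0.4878 0.1975] lid [0.503  0.1985]
yellow 3336 [178.6  80.1] [0.5621 0.2931] lid [0.5598 0.2716]
yellow 2218 [129.5  84.6] [0.5583 0.3378] lid [0.557  0.3059]
blue 5367 [183.6 186.6] [0.4635 0.2967] lid [0.4844 0.2744]
[0.47043017 0.20214016 0.21504856] [-3.14020166e+00 -3.26219839e-03 -6.07740493e-04] 0.06624788940620745
mat_red [(0.91, [0.566, 0.2, 0.009])]
mat_green [(0.76, [0.493, 0.197, 0.009])]
mat_yellow [(0.64, [0.567, 0.287, 0.008])]
mat_blue [(0.89, [0.467, 0.295, 0.008])]
```

View pics/w5.png

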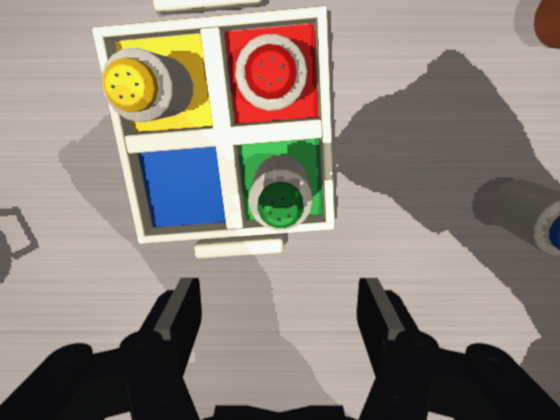

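Green is upright in its bay, with its lid at (281,203). Blue is last.

Emit:
apply_moves --claw '[0.085, 0.085, 0.085, 0.085, 0.085, 0.085, 0.085, 0.085, 0.085, 0.085, 0.085]' --xyz '[[-0.0041, 0.04, 0], [-0.0041, 0.04, 0], [-0.0041, 0.04, 0], [-0.0041, 0.04, 0], [-0.0041, 0.04, 0], [-0.0041, 0.04, 0], [0, 0, 0], [0, 0, 0.03], [0, 0, 0.04], [0, 0, 0.01], [0, 0, 0]]' --twist '[[0, 0, 0], [0, 0, 0], [0, 0, 0], [0, 0, 0], [0, 0, 0], [0, 0, 0], [0, 0, 0], [0, 0, 0], [0, 0, 0], [0, 0, 0], [0, 0, 0]]'

```text
clock: 23.55
position: [0.444, -0.0378, 0.1321]
tool_rot: [-3.141, 0.004, 0.0]
force: [-1.1, 0.3, 0.3]
grip_width: 0.0849
finger_force: 0.0
```

Emit:
apply_moves --claw '[0.085, 0.085, 0.085, 0.085, 0.04, 0.04, 0.04, 0.04, 0.04, 0.04]' --xyz '[[0.001, 0, 0.035], [0, 0, 0.037], [0, 0, 0.024], [0, 0, 0], [0, 0, 0], [0, 0, 0], [0, 0, 0], [0, 0, 0], [0, 0, 0], [0, 0, 0]]' --twist '[[0, 0, 0], [0, 0, 0], [0, 0, 0], [0, 0, 0], [0, 0, 0], [0, 0, 0], [0, 0, 0], [0, 0, 0], [0, 0, 0], [0, 0, 0]]' --force 50

```text
clock: 24.55
position: [0.4471, -0.0381, 0.0392]
tool_rot: [3.142, -0.003, -0.0]
force: [-3.7, 2.4, 21.0]
grip_width: 0.0505
finger_force: 48.3
```

Emit:
apply_moves --claw '[0.04, 0.04, 0.04, 0.04, 0.04, 0.04, 0.04, 0.04, 0.04, 0.04, 0.04, 0.04, 0.04, 0.04, 0.04, 0.04]' --xyz '[[0, 0, -0.03], [0, 0, -0.045], [0, 0, -0.045], [0, 0, -0.045], [0.0016, -0.0372, -0.01], [0.0016, -0.0372, -0.01], [0.0016, -0.0372, 0], [0.0016, -0.0372, 0], [0.0016, -0.0372, 0], [0.0016, -0.0372, 0], [0.0016, -0.0372, 0], [0.0016, -0.0372, 0], [0.0016, -0.0372, 0], [0, 0, 0], [0, 0, 0.03], [0, 0, 0]]' --twist '[[0, 0, 0], [0, 0, 0], [0, 0, 0], [0, 0, 0], [0, 0, 0], [0, 0, 0], [0, 0, 0], [0, 0, 0], [0, 0, 0], [0, 0, 0], [0, 0, 0], [0, 0, 0], [0, 0, 0], [0, 0, 0], [0, 0, 0], [0, 0, 0]]'

```text
clock: 26.15
position: [0.4592, 0.2955, 0.1908]
tool_rot: [3.139, 0.003, -0.0]
force: [-0.6, -1.0, -3.2]
grip_width: 0.0509
finger_force: 54.2
```

Emit:
apply_moves --claw '[0.04, 0.04, 0.04, 0.04, 0.04, 0.04, 0.04, 0.04]' --xyz '[[0.001, -0.001, 0.03], [0, 0, 0.035], [0, 0, 0.035], [0, 0, 0.022], [0, 0, 0.012], [0, 0, 0.008], [0, 0, 0.003], [0, 0, 0]]' --twist '[[0, 0, 0], [0, 0, 0], [0, 0, 0], [0, 0, 0], [0, 0, 0], [0, 0, 0], [0, 0, 0], [0, 0, 0]]'

```text
clock: 26.95
position: [0.4618, 0.2978, 0.0481]
tool_rot: [-3.141, -0.001, -0.0]
force: [0.3, 0.5, -2.6]
grip_width: 0.0502
finger_force: 54.2
```

Emit:
apply_moves --claw '[0.04, 0.04, 0.066, 0.066, 0.066, 0.066, 0.066, 0.066, 0.066, 0.066, 0.066, 0.066, 0.066, 0.066]' --xyz '[[0, 0, 0.004], [0, 0, 0], [0, 0, 0], [0, 0, 0], [0, 0, 0], [0, 0, -0.02], [0, 0, -0.04], [0, 0, -0.04], [0, 0, -0.04], [0, 0, -0.03], [0, 0.04, 0], [0, 0.04, 0], [0, 0.04, 0], [0, 0, 0]]' --twist '[[0, 0, 0], [0, 0, 0], [0, 0, 0], [0, 0, 0], [0, 0, 0], [0, 0, 0], [0, 0, 0], [0, 0, 0], [0, 0, 0], [0, 0, 0], [0, 0, 0], [0, 0, 0], [0, 0, 0], [0, 0, 0]]'

```text
clock: 28.35
position: [0.4616, 0.1725, 0.2135]
tool_rot: [3.139, -0.0, -0.006]
force: [0.1, 1.8, 0.5]
grip_width: 0.0662
finger_force: 0.0
```

```bash
python3 -c "
from h import *
snap('scene','s9.png')"; python3 m.py w9.png; python3 -c "
import cv2,numpy as np
a=cv2.hconcat([cv2.imread('pics/s9.png'),cv2.imread('pics/w9.png')]);cv2.imwrite('pics/both.png',cv2.resize(a,(800,300)))"
```

```text
red 3756 [250.5  64.3] [0.5645 0.1993] lid [0.5596 0.1934]
red 2317 [227.5  54.8] [0.5723 0.2191] lid [0.5655 0.2085]
green 2316 [259.2 154. ] [0.4856 0.1933] lid [0.4995 0.1889]
green 1193 [238.9 193.9] [0.4466 0.214 ] lid [0.4697 0.2047]
yellow 3397 [142.9  69.4] [0.5607 0.2942] lid [0.5567 0.2658]
yellow 2453 [83.5 69.2] [0.5611 0.3466] lid [0.557  0.3057]
blue 1359 [142.7 149. ] [0.4909 0.303 ] lid [0.5035 0.2725]
blue 1508 [115.1 208.1] [0.4325 0.3376] lid [0.459  0.2989]
[0.46160305 0.17703312 0.2135927 ] [-3.14142573e+00 -4.71024161e-04 -1.80116809e-03] 0.06616427175170965
mat_red [(0.76, [0.558, 0.185, 0.008])]
mat_green [(0.66, [0.495, 0.183, 0.01]), (0.21, [0.565, 0.208, 0.095])]
mat_yellow [(0.61, [0.564, 0.288, 0.008])]
mat_blue [(0.71, [0.486, 0.28, 0.007]), (0.5, [0.564, 0.288, 0.006])]
```

View pics/both.png

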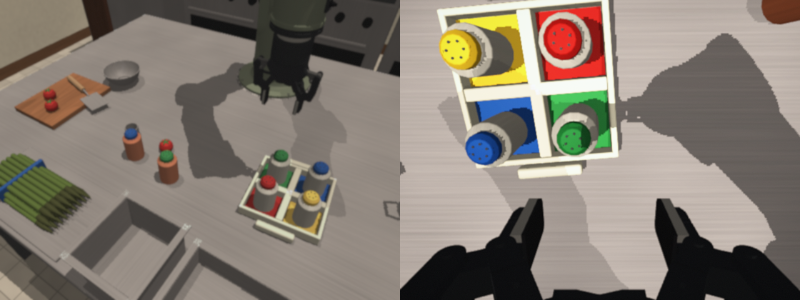

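All four steel shakers stand upright in the bays of their own colour, and the copper pair at (133,143) and (168,166) hasn't moved. Handing the job in.

```bash
python3 -c "
from h import *
print(bot.job_done())"
```

```text
the job is handed in; nothing more can be done
None
```

The four steel shakers stand upright in the caddy on their matching mats, the two copper ones were left where they stood, and the job was handed in at about 29 s; no verdict came back.

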